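Wind the board lift up to its stop

TASK

Put the crank handle on the upright shaft of the board lift and wind it clockwise (seen from above) by its knob until the carriage with the circuit board is up against its stop collars and you feel the handle's clutch slip; then stop at once, well within a quarter turn of slipping. Leave the handle seated on the shaft and let go of it; do not touch the carriage or board or push the other things about.

Things in the scene. Friction and masses are not known exactly. Their poses are not given: they have to be found in the camera images.
- lift: Board lift, fixed to the table: grey base plate 250x150x12 mm (local x -60..190), two 14 mm guide rods at y=+-55 with 26 mm stop collars (undersides at height 104), bridge plate 50x150 mm over the rods (top at 132), upright screw shaft through it at x=y=0. Origin on the table under the shaft axis, z up. Carriage arms and circuit board reach along +x to 188 mm, below the bridge.
- shaft_seat (a point): Top centre of the 48 mm round flange at the foot of the shaft's drive end, 140 mm above the table: the crank's hub comes to rest on it. A 14 mm post rises 32 mm from it, the last 10 mm tapered to 6 mm. A 7 mm cross pin, 44 mm long, goes through the post, its axis 10 mm above the flange. z up; x along the cross pin, turning with the shaft.
- carriage: Carriage: aluminium block 40x140x24 mm on the rods with two arms holding the green circuit board 130x94 mm; not to be touched. Origin: centre of the block's underside, 45 mm above the lift's origin at its lowest and 80 mm when against the stop collars, where turning is blocked. The shaft raises it 10 mm a turn clockwise (from above), 0.1 N m (1.5 N at the knob), and stays. Starts 12-22 mm below.
- crank: Loose crank handle, 0.2-0.4 kg, standing on its hub. Origin: centre of the hub's underside; z up; x along the arm. Hub 44x44 mm, 46 high; on it a boss 24x24 mm, height 46 to 76, sides parallel to x and y. Flat arm 20 mm wide, height 36 to 46, out to x=76; on it at x=65 an upright black knob. Centre of mass about 10 mm from the hub's axis, towards the knob.
- crank_mouth (a point): Centre of the mouth in the hub's underside. The hub's lower 36 mm is a socket, open below: four square corner pieces leaving a cross of 11 mm slots (along this point's x and y) and a 15.8 mm bore, so it drops over post and cross pin at four yaws 90 degrees apart (play +-0.1 rad). Fully home, the underside lies on the flange. z up. It belongs to the clutch's driven side.
- crank_knob (a point): Middle of the knob, a 22 mm black cylinder 60 mm tall that spins freely on its pin: 65 mm from the hub's axis, 78 mm above the hub's underside (knob from 48 to 108). The crank drives its socket through a slip clutch that holds to 0.75 N m (about 11 N here), then slips; crank_mouth's x axis then lags crank's x by the slipped angle (0 at the start).
- meter: Grey hand-held meter 130 x 75 x 34 mm lying on the table (bystander).
- terminal_a: Loose green 4-way terminal block 20 x 50 x 21 mm (bystander).
- terminal_b: Loose green 3-way terminal block 20 x 38 x 21 mm (bystander).
- terminal_c: Loose green 5-way terminal block 20 x 63 x 21 mm (bystander).
- spool: Metal spool of 60 mm diameter, 40 mm high, standing (bystander).
- driver: Screwdriver lying on the table (bystander).
- pliers: Pliers about 190 mm long lying on the table (bystander).

How it is judged:
By the outcome, as a careful person would: the job done as asked, in the order asked, and still so for the second after the job is handed in, with the robot touching nothing.
It also fails if it takes over 72 s, if anything falls off the work surface, if the arm or the gripper's body presses on something with over 40 N, if the wrist force passes 120 N, or if a joint passes its speed limit or range.

ROBOT

A 6-joint arm with a two-finger parallel gripper is mounted at the origin on the work surface. World frame = base frame: x ahead of the robot, y to its left, z up, the work surface at z = 0. Lengths are in m, angles in rad, forces in N, time in s.
With the tool pointing down it reaches from about 0.325 to 0.9 m from the base axis. Payload 6.1 kg.
Tool frame: the origin (TCP) lies midway between the tips of the shut fingers; the grasp point (between the pads) lies 19 mm behind it; z points along the fingers, y is the line along which they close (so a half turn about z gives the same grasp; the last joint's range is limited). The gripper opens to 87 mm and grips with 3 to 60 N. Pads are 19 mm wide; open, the fingers measure 117 mm over their backs; the gripper's body (75 mm by 190 mm) begins 51 mm behind the grasp point.
Start: joints at [-1.424, 0.22, 1.526, -0, 1.395, -0.126], TCP at [0.168, -0.602, 0.223] pointing down, gripper open.
Joint ranges: [-2.98, 2.98], [-0.91, 2.08], [0.09, 2.57], [-1.24, 4.39], [0.2, 2.65], [-2.68, 2.68]. Speed limits (rad/s): [2.57, 2.57, 3.01, 3.14, 3.14, 3.14].

INTERFACE

Orientations are given as a 3x3 rotation matrix whose columns are the frame's x, y, z axes.
In Python, from cell import ctrl, camrig, order gives the robot as it stands (ctrl), with the cameras (camrig) and the job (order).
- The arm moves only by the shell command python3 shift.py 'ROWS' [OPENING] [FORCE]. ROWS is a JSON list of rows, 1 to 10 of them, each written [[dx, dy, dz], [rx, ry, rz]]: dx, dy, dz in shares of the most that a row can go, 1 being 62.5 mm, then a rotation vector rx, ry, rz in parts of the range, where 1.0 means pi rad; each row shifts and turns the commanded pose from where the row before left it, along the tool's axes as they then stand; what a row does not reach is not made up. A row lasts 1/8 s, in which the tool goes at most 0.0625 m and 0.188 rad, less where a joint would pass 70% of its speed; a pose out of reach is approached as far as the arm can. OPENING is the finger opening in m, set as the command begins (- or left out keeps the last). The fingers move at their own pace and stop on an object; FORCE is the grip in N (left out, the last holds). Time passes only in rows, so rows that do not move let the fingers close. It prints the time, the measured TCP pose, the force, the opening and the grip force at its end. A shift or turn number past 1, either way, is cut back to 1. Input that does not fit is refused with a message, and nothing moves.
- ctrl.state(): the state, without advancing time (a new reading comes with each control period).
- camrig.snapshot(name): name is "scene" or "top"; returns the picture (384x512x3 uint8, red, green, blue); there is no depth.
- camrig.camera_model(name): a dict with "fx", "fy", "cx", "cy" (pixels), "cam_to_world" (4x4, takes a point from camera to world coordinates). Camera axes: x right, y up, looking along -z (the intrinsics and any distortion apply to the point x, -y, -z); pixel columns grow to the right and rows downward; lengths in m; the calibration is good to about 2 mm. A picture is of the moment at which its call begins. camera_model takes no time and is no camera call.
- order.finish_job(): hands the job in; it is judged then, once.
The state is a dict: "time_s": time; "joint_pos": joint angles; "dq": joint speeds; "joint_torque": joint torques, N m; "tool_pos": TCP position; "eef_rot": TCP orientation; "force": force on the tool from outside, world axes, zero at the start; "torque": the same for the moment, N m; "grip_width": finger opening in m; "grasp_force": force on a finger pad.
Only numpy, scipy, OpenCV 4.12 (cv2) and the standard library are available. Lean on these libraries where they do the work, as an engineer would, in place of code of your own. Each camera call takes 0.05 s, during which the arm holds its last target. There are 200 camera calls.

## Working session

There is one attempt and no reset: what is moved stays moved. The work goes in short steps, Python scripts to look and compute and a shell command to move; the robot and the scene stay as the last step left them, time stands still between calls to the robot, and variables do not carry over. Pictures are saved under pics/ and viewed, at most 10 in all, crops included, and the job is handed in when it is done.

```bash
ls; mkdir -p pics; python3 - <<'E'
from cell import ctrl, camrig, order
import cv2,numpy as np
for n in("scene","top"):
    cv2.imwrite(f"pics/{n}0.png",camrig.snapshot(n)[:,:,::-1])
    m=camrig.camera_model(n);print({k:(np.round(v,4).tolist() if k=="cam_to_world" else v) for k,v in m.items()})
s=ctrl.state();print(s["time_s"],s["eef_rot"],s["force"])
E
```

```text
cell.py
pics
shift.py
{'fx': 405.15171612513814, 'fy': 405.15171612513814, 'cx': 256.1326971848991, 'cy': 198.97414029074952, 'cam_to_world': [[-0.3455, -0.7716, 0.5341, 1.1394], [0.9384, -0.2846, 0.1959, 0.2552], [0.0009, 0.5689, 0.8224, 1.0529], [0.0, 0.0, 0.0, 1.0]]}
{'fx': 435.3439722069539, 'fy': 435.3439722069539, 'cx': 261.29547580153184, 'cy': 188.4931885540752, 'cam_to_world': [[-0.0701, 0.9708, -0.2292, 0.3007], [-0.9975, -0.0678, 0.0178, 0.0302], [0.0018, 0.2299, 0.9732, 1.1103], [0.0, 0.0, 0.0, 1.0]]}
0.1 [[ 9.63019844e-01  2.69430332e-01 -2.77642726e-04]
 [ 2.69430414e-01 -9.63018424e-01  1.66343301e-03]
 [ 1.80804249e-04 -1.67672439e-03 -9.99998578e-01]] [-0.77474414 -0.08214669 -0.23259127]
```

View pics/scene0.png

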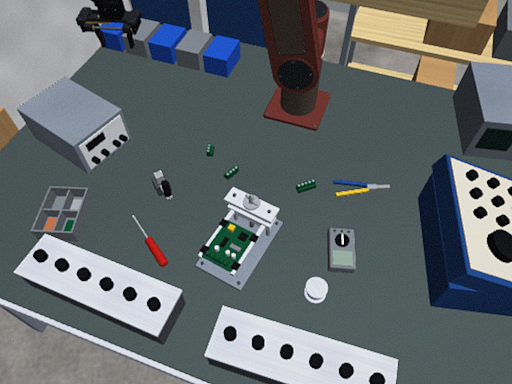

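View pics/top0.png

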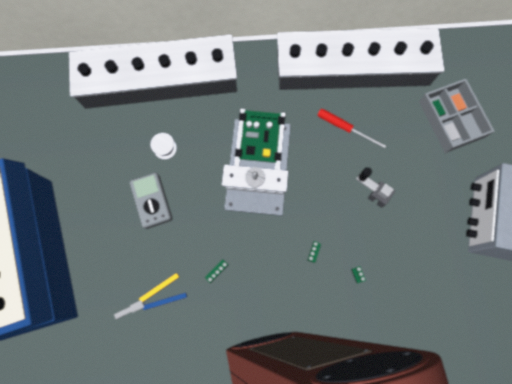

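The top view shows the lift's shaft flange at about (255,178), and the crank with its hub at about (380,193) and black knob at (366,173). In the scene view they are at (252,202) and (163,185). I'll zoom in on both.

```bash
python3 - <<'E'
import cv2,numpy as np
t=cv2.imread("pics/top0.png");s=cv2.imread("pics/scene0.png")
def c(im,x,y,w,h,f=None):return cv2.resize(im[y:y+h,x:x+w],(400,300),interpolation=cv2.INTER_CUBIC)
# each 10x/5x
a=np.vstack([np.hstack([c(t,350,160,56,42),c(t,215,150,80,60)]),np.hstack([c(s,138,160,56,42),c(s,212,180,80,60)])])
cv2.imwrite("pics/z0.png",a)
E
```

```text
(no output)
```

View pics/z0.png

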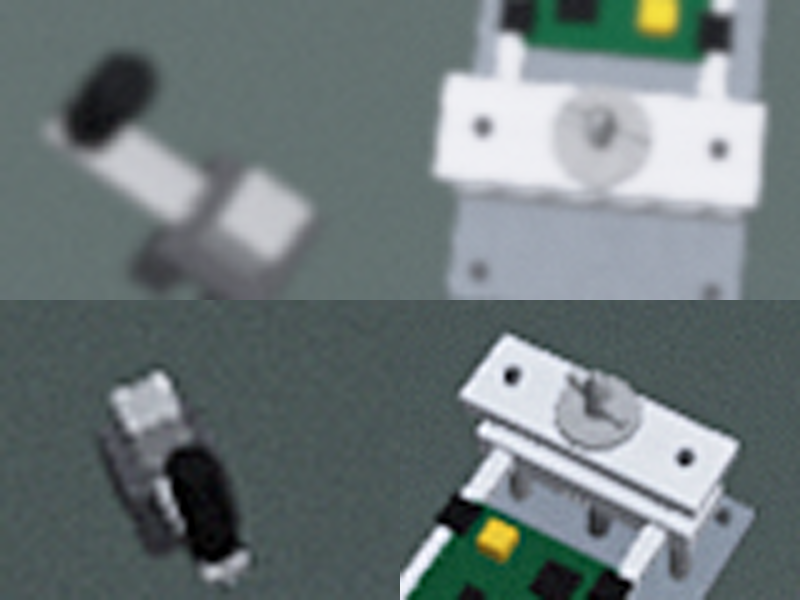

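The zoom shows the boss top at top pixel (387.1,190.1) and scene pixel (158.6,174.3). The flange is at top (255.4,177.6) and scene (251.6,202). I'll cast rays for these and get the knob from a mask.

```bash
cat > h.py <<'E'
import cv2,numpy as np
from cell import ctrl, camrig, order
M={n:camrig.camera_model(n) for n in("scene","top")}
def ray(n,u,v):
    m=M[n];T=np.array(m["cam_to_world"])
    d=T[:3,:3]@np.array([(u-m["cx"])/m["fx"],-(v-m["cy"])/m["fy"],-1]);return T[:3,3],d
def onz(n,u,v,z):
    o,d=ray(n,u,v);return (o+d*(z-o[2])/d[2])
def tri(a,b):
    o1,d1=ray("top",*a);o2,d2=ray("scene",*b)
    k=np.linalg.lstsq(np.c_[d1,-d2],o2-o1,rcond=None)[0]
    p,q=o1+k[0]*d1,o2+k[1]*d2;return (p+q)/2,np.linalg.norm(p-q)
def proj(n,p):
    m=M[n];T=np.array(m["cam_to_world"]);c=T[:3,:3].T@(np.array(p)-T[:3,3])
    return m["cx"]+m["fx"]*c[0]/-c[2],m["cy"]-m["fy"]*c[1]/-c[2]
def blob(im,x,y,w,h,f):
    m=f(im[y:y+h,x:x+w].astype(int)).astype(np.uint8)
    n,l,st,c=cv2.connectedComponentsWithStats(m);i=1+np.argmax(st[1:,4]);return c[i]+[x,y],st[i,4]
E
python3 - <<'E'
from h import *
np.set_printoptions(precision=4,suppress=True)
t=cv2.imread("pics/top0.png");s=cv2.imread("pics/scene0.png")
print("boss",onz("top",387.1,190.1,.076),onz("scene",158.6,174.3,.076),tri((387.1,190.1),(158.6,174.3)))
dk=lambda a:a.max(2)<50
kt,a=blob(t,350,160,40,30,dk);ks,b=blob(s,150,165,35,40,dk)
print("knob",kt,a,ks,b,onz("top",*kt,.078),onz("scene",*ks,.078),tri(kt,ks))
print("flange",onz("top",255.4,177.6,.14),onz("scene",251.6,202,.14),tri((255.4,177.6),(251.6,202)))
h1,h2=onz("top",231.4,175.2,.132),onz("top",278.6,179.8,.132);print("holes",h1,h2)
g1,g2=onz("scene",212+112/5,180+75/5,.132),onz("scene",212+285/5,180+157/5,.132);print(g1,g2)
def bs(im):return 
A=[]
for im,x,y in((t,238,160),(s,234,184)):
    g=cv2.resize(im[y:y+36,x:x+36],(576,576),interpolation=cv2.INTER_CUBIC).astype(float)
    A.append(np.clip((g-90)*1.6,0,255)[:,88:488].astype(np.uint8))
cv2.imwrite("pics/z1.png",np.hstack(A))
E
```

```text
boss [ 0.5188 -0.2947  0.076 ] [ 0.5221 -0.2892  0.076 ] (array([ 0.5192, -0.2941,  0.0712]), np.float64(0.004152355467037044))
knob [364.7895 173.7237] 76 [165.416 188.4  ] 125 [ 0.5633 -0.245   0.078 ] [ 0.5638 -0.2438  0.078 ] (array([ 0.5633, -0.2448,  0.0771]), np.float64(0.0009847307182584736))
flange [0.5559 0.0242 0.14  ] [0.5602 0.0297 0.14  ] (array([0.5569, 0.0261, 0.134 ]), np.float64(0.0041335165747753665))
holes [0.5676 0.0794 0.132 ] [ 0.5489 -0.0292  0.132 ]
[ 0.5497 -0.0255  0.132 ] [0.5677 0.0827 0.132 ]
```

View pics/z1.png

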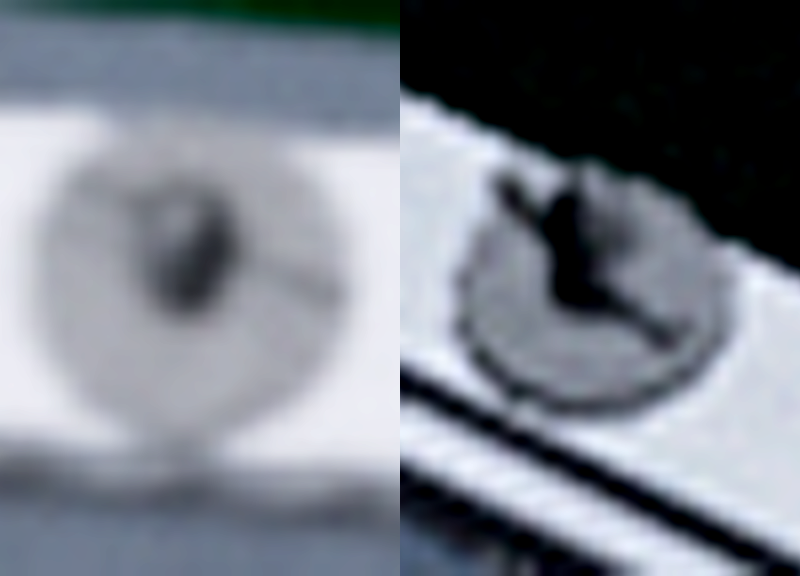

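The pin is visible in the scene crop, with ends at (505,180) and (685,335). In the top crop they are at about (85,180) and (335,290). I'll refine both with the half-pixel offset and take the boss contours.

```bash
python3 - <<'E'
from h import *
np.set_printoptions(precision=4,suppress=True)
t=cv2.imread("pics/top0.png");s=cv2.imread("pics/scene0.png")
z=lambda x,y,x0,y0:(x0+(x+88)/16-.5,y0+y/16-.5)
P=lambda x,y:z(x,y,238,160);Q=lambda x,y:z(x-400,y,234,184)
for nm,n,a,b in(("pinT","top",P(85,180),P(335,290)),("pinS","scene",Q(505,180),Q(685,335))):
    p,q=onz(n,*a,.15),onz(n,*b,.15);d=q-p;print(nm,p,q,(p+q)/2,np.hypot(*d[:2]),np.degrees(np.arctan2(d[1],d[0])))
print("fl",onz("top",*P(190,273),.14),onz("scene",*Q(594,281),.14))
for n,im,x,y,w,h in(("top",t,352,160,54,45),("scene",s,140,160,54,45)):
    g=cv2.cvtColor(im,cv2.COLOR_BGR2GRAY)[y:y+h,x:x+w]
    for th in(150,165,180,195):
        k,l,st,c=cv2.connectedComponentsWithStats((g>th).astype(np.uint8))
        for i in range(1,k):
            if st[i,4]>10:
                m=(l==i).astype(np.uint8);r=cv2.minAreaRect(cv2.findContours(m,0,1)[0][0])
                print(n,th,st[i,4],c[i]+[x,y],np.round(r[1],1),onz(n,*(c[i]+[x,y]),.076)[:2],"z46",onz(n,*(c[i]+[x,y]),.046)[:2])
E
```

```text
pinT [0.5705 0.0393 0.15  ] [0.5518 0.0048 0.15  ] [0.5612 0.0221 0.15  ] 0.03925528468346358 -118.46749244886574
pinS [0.5499 0.0083 0.15  ] [0.5691 0.048  0.15  ] [0.5595 0.0281 0.15  ] 0.04420815874066732 64.14607211131106
fl [0.5584 0.0252 0.14  ] [0.5578 0.0274 0.14  ]
top 150 114 [370.5    184.0965] [15.5  8. ] [ 0.5367 -0.2562] z46 [ 0.5435 -0.2645]
top 150 97 [386.4227 189.6907] [10.   9.7] [ 0.52   -0.2932] z46 [ 0.5263 -0.3026]
top 165 94 [370.4894 184.    ] [14.1  6.9] [ 0.5369 -0.2562] z46 [ 0.5438 -0.2645]
top 165 86 [386.3953 189.7093] [9.4 8.8] [ 0.5199 -0.2931] z46 [ 0.5263 -0.3025]
top 180 75 [370.6133 184.0933] [12.8  6.1] [ 0.5366 -0.2565] z46 [ 0.5435 -0.2648]
top 180 64 [386.3438 189.6875] [8.  7.5] [ 0.52  -0.293] z46 [ 0.5264 -0.3024]
top 195 50 [370.52 184.02] [11.   4.6] [ 0.5368 -0.2563] z46 [ 0.5437 -0.2646]
top 195 41 [386.4146 189.878 ] [6.4 6. ] [ 0.5195 -0.2931] z46 [ 0.5259 -0.3025]
scene 150 45 [158.1111 173.8222] [5.8 7.6] [ 0.521  -0.2915] z46 [ 0.502  -0.3083]
scene 165 39 [158.3077 173.7692] [5.4 7.2] [ 0.5206 -0.291 ] z46 [ 0.5016 -0.3078]
scene 180 22 [158.0455 174.0909] [4.9 6.7] [ 0.522  -0.2912] z46 [ 0.503  -0.3079]
```

The crank boss is at (0.520,-0.292) with yaw about 48°, and the shaft is at (0.558,0.026) with pin yaw about 63°. Next I move over the crank, turn, and set the opening.

Units first: shifts go in shares of 62.5 mm and turns go in shares of pi rad. So 0.047 m is 0.752, -0.0226 m is -0.3616.

```bash
python3 shift.py '[[[0.752,-0.3616,0],[0,0,0]],[[0.752,-0.3616,0],[0,0,0]],[[0.752,-0.3616,0],[0,0,0]],[[0.752,-0.3616,0],[0,0,0]],[[0.752,-0.3616,0],[0,0,0]],[[0.752,-0.3616,0],[0,0,0]],[[0.752,-0.3616,0],[0,0,0]],[[0.752,-0.3616,0],[0,0,0]],[[0.7456,-0.3664,0],[0,0,0]]]' .052 20; python3 shift.py '[[[0,0,0],[0,0,-0.045]],[[0,0,0],[0,0,-0.045]],[[0,0,0],[0,0,-0.045]],[[0,0,0],[0,0,-0.045]],[[0,0,0],[0,0,0]]]'
python3 -c "
from cell import ctrl, camrig, order;s=ctrl.state();print(s['eef_rot'],s['joint_pos'])"
```

```text
time_s: 1.23
tool_pos: [0.5214, -0.2904, 0.2221]
eef_rot: [[0.963, 0.269, -0.001], [0.269, -0.963, 0.0], [-0.0, -0.0, -1.0]]
force: [-0.3, -1.2, 0.2]
grip_width: 0.0522
grasp_force: 0.0
time_s: 1.85
tool_pos: [0.5202, -0.2916, 0.222]
eef_rot: [[0.67, 0.742, -0.001], [0.742, -0.67, 0.001], [-0.0, -0.001, -1.0]]
force: [-0.2, -0.9, -0.5]
grip_width: 0.052
grasp_force: 0.0
[[ 6.69849373e-01  7.42496628e-01 -7.57837946e-04]
 [ 7.42497010e-01 -6.69849141e-01  5.65192643e-04]
 [-8.79834657e-05 -9.41286346e-04 -9.99999553e-01]] [-6.43081337e-01  1.53844289e-01  1.60368028e+00 -2.18948417e-06
  1.38501347e+00  9.09250169e-02]
```

Scaled: 0.05 m is 0.8, 0.04 m is 0.64.

```bash
python3 shift.py '[[[0,0,0.8],[0,0,0]],[[0,0,0.8],[0,0,0]],[[0,0,0.64],[0,0,0]],[[0,0,0.32],[0,0,0]],[[0,0,0.16],[0,0,0]],[[0,0,0],[0,0,0]]]'; python3 shift.py '[[[0,0,0],[0,0,0]],[[0,0,0],[0,0,0]],[[0,0,0],[0,0,0]],[[0,0,0],[0,0,0]],[[0,0,0],[0,0,0]],[[0,0,0],[0,0,0]]]' .015 40
```

```text
time_s: 2.6
tool_pos: [0.5209, -0.2922, 0.053]
eef_rot: [[0.669, 0.743, 0.0], [0.743, -0.669, -0.0], [0.0, 0.001, -1.0]]
force: [-0.3, -0.1, -0.6]
grip_width: 0.0519
grasp_force: 0.0
time_s: 3.35
tool_pos: [0.5209, -0.2923, 0.0531]
eef_rot: [[0.669, 0.743, 0.001], [0.743, -0.669, -0.001], [0.0, 0.001, -1.0]]
force: [1.1, -0.8, 2.9]
grip_width: 0.0236
grasp_force: 39.6
```

Scaled: -0.05 m is -0.8, -0.03 m is -0.48.

```bash
python3 shift.py '[[[0,0,-0.48],[0,0,0]],[[0,0,-0.8],[0,0,0]],[[0,0,-0.8],[0,0,0]],[[0,0,-0.8],[0,0,0]],[[0,0,-0.48],[0,0,0]]]'; python3 shift.py '[[[0.5984,-0.424,0],[0,0,0]],[[0.5984,-0.424,0],[0,0,0]],[[0.5984,-0.424,0],[0,0,0]],[[0.5984,-0.424,0],[0,0,0]],[[0.5984,-0.424,0],[0,0,0]],[[0.5984,-0.424,0],[0,0,0]],[[0.5936,-0.4256,0],[0,0,0]],[[0,0,0],[0,0,-0.0417]],[[0,0,0],[0,0,-0.0417]],[[0,0,0],[0,0,0]]]'
python3 - <<'E'
from h import *
np.set_printoptions(precision=4,suppress=True)
s=ctrl.state();print(s["eef_rot"],s["tool_pos"])
A=[]
for n,c in(("scene",(242,180)),("top",(255,168))):
    im=camrig.snapshot(n)[:,:,::-1];cv2.imwrite(f"pics/{n}1.png",im)
    A.append(cv2.resize(im[c[1]-38:c[1]+37,c[0]-25:c[0]+25],(400,600),interpolation=cv2.INTER_CUBIC))
cv2.imwrite("pics/z2.png",np.hstack(A))
E
```

```text
time_s: 3.98
tool_pos: [0.5206, -0.2918, 0.2645]
eef_rot: [[0.669, 0.743, 0.001], [0.743, -0.669, -0.001], [0.0, 0.001, -1.0]]
force: [0.5, -0.1, -3.1]
grip_width: 0.024
grasp_force: 39.7
time_s: 5.22
tool_pos: [0.5566, 0.027, 0.2612]
eef_rot: [[0.454, 0.891, -0.003], [0.891, -0.454, 0.0], [-0.001, -0.003, -1.0]]
force: [0.2, -0.3, -3.2]
grip_width: 0.024
grasp_force: 39.7
[[ 0.4543  0.8909 -0.0028]
 [ 0.8909 -0.4543  0.0003]
 [-0.001  -0.0027 -1.    ]] [0.5566 0.027  0.2612]
```

View pics/z2.png

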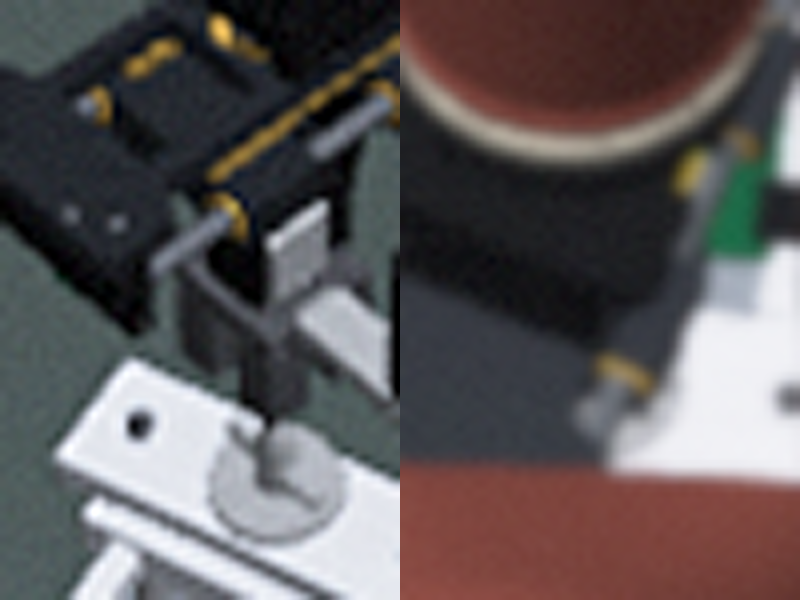

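The scene view shows the hub hanging above the post (post at about (272,460) in the crop). The arm is roughly parallel to the pin, and the boss's +x face spans crop x 268–325. I'll check the lateral offset by comparing with projected points.

```bash
python3 - <<'E'
from h import *
np.set_printoptions(precision=1,suppress=True)
a=np.array([.5566,.027,.2082]);x=np.array([.4543,.8909,0]);y=np.array([-.8909,.4543,0]);z=np.array([0,0,1])
def c(p):
    u,v=proj("scene",p);return np.array([(u+.5-217)*8,(v+.5-142)*8])
for nm,lx,ly,lz in(("boss+x top l",12,-12,76),("boss+x top r",12,12,76),("hub top near",22,-22,46),("hub top",22,22,46),("hub bot",22,-22,0),("hubbot+",22,22,0),("knob",65,0,78),("arm edge end",76,-10,46)):
    print(nm,c(a+(lx*x+ly*y+lz*z)/1000))
for r in((0.558,.0263),(.5566,.027)):
    p=np.array([*r,.14]);print("flange",c(p),"post top",c(p+.032*z),"pin",c(p+.01*z+.022*x),c(p+.01*z-.022*x))
im=cv2.imread("pics/scene1.png");dk=lambda q:q.max(2)<45
A=cv2.resize(im[142:217,217:317],(800,600),interpolation=cv2.INTER_CUBIC)
A=np.clip(A.astype(float)*1.6,0,255).astype(np.uint8)
cv2.imwrite("pics/z3.png",A)
E
```

```text
boss+x top l [270.3 249.8]
boss+x top r [328.5 207.8]
hub top near [269.2 346.7]
hub top [373.4 270. ]
hub bot [270.8 433. ]
hubbot+ [371.3 357.6]
knob [420.7 327.3]
arm edge end [419.1 430.7]
flange [273.9 476.1] post top [272.9 421.9] pin [317.7 499. ] [230.2 420.5]
flange [277.2 473.5] post top [276.4 419.3] pin [321.1 496.4] [233.6 418. ]
```

View pics/z3.png

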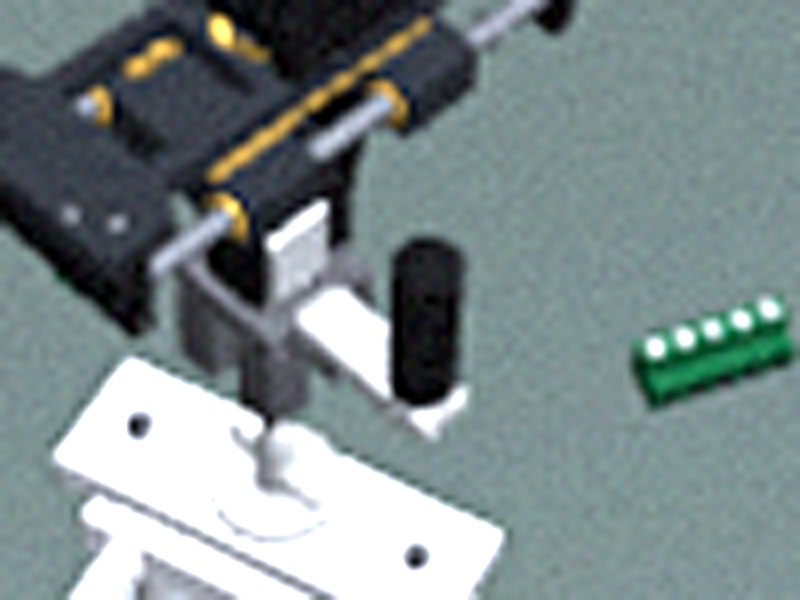

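Scaled: 0.015 m is 0.24, 0.002 m is 0.032.

```bash
python3 shift.py '[[[0,0.032,0.24],[0,0,0]],[[0,0,0.24],[0,0,0]],[[0,0,0],[0,0,0]]]'; python3 shift.py '[[[0,0,0.08],[0,0,0]],[[0,0,0.08],[0,0,0]],[[0,0,0.048],[0,0,0]],[[0,0,0],[0,0,0]]]'
```

```text
time_s: 5.7
tool_pos: [0.5576, 0.0258, 0.2297]
eef_rot: [[0.454, 0.891, -0.005], [0.891, -0.454, 0.0], [-0.002, -0.005, -1.0]]
force: [-0.1, 0.4, -3.3]
grip_width: 0.0239
grasp_force: 39.7
time_s: 6.2
tool_pos: [0.5591, 0.0258, 0.2193]
eef_rot: [[0.454, 0.891, -0.0], [0.891, -0.454, 0.0], [-0.0, -0.0, -1.0]]
force: [-0.5, -0.4, -3.4]
grip_width: 0.024
grasp_force: 39.7
```

Scaled: 0.003 m is 0.048.

```bash
python3 shift.py '[[[0,0,0.048],[0,0,0]],[[0,0,0.048],[0,0,0]],[[0,0,0],[0,0,0]],[[0,0,0],[0,0,0]]]'; python3 shift.py '[[[0,0,0.032],[0,0,0]],[[0,0,0.032],[0,0,0]],[[0,0,0],[0,0,0]],[[0,0,0],[0,0,0]]]'
```

```text
time_s: 6.7
tool_pos: [0.5591, 0.0258, 0.2134]
eef_rot: [[0.454, 0.891, -0.0], [0.891, -0.454, 0.0], [-0.0, -0.0, -1.0]]
force: [-0.5, 0.8, -4.3]
grip_width: 0.0235
grasp_force: 39.6
time_s: 7.2
tool_pos: [0.5592, 0.0259, 0.2094]
eef_rot: [[0.454, 0.891, -0.0], [0.891, -0.454, 0.0], [0.0, -0.0, -1.0]]
force: [-0.2, 1.9, -4.1]
grip_width: 0.0238
grasp_force: 39.6
```

Scaled: 0.002 m is 0.032.

```bash
python3 shift.py '[[[0,0,0.032],[0,0,0]],[[0,0,0.032],[0,0,0]],[[0,0,0],[0,0,0]],[[0,0,0],[0,0,0]]]'; python3 shift.py '[[[0,0,0.032],[0,0,0]],[[0,0,0.032],[0,0,0]],[[0,0,0],[0,0,0]],[[0,0,0],[0,0,0]]]'
```

```text
time_s: 7.7
tool_pos: [0.5592, 0.0258, 0.2054]
eef_rot: [[0.454, 0.891, -0.0], [0.891, -0.454, 0.0], [0.0, -0.0, -1.0]]
force: [-1.0, 1.9, -3.4]
grip_width: 0.024
grasp_force: 39.6
time_s: 8.2
tool_pos: [0.5592, 0.0258, 0.2013]
eef_rot: [[0.454, 0.891, -0.0], [0.891, -0.454, 0.0], [-0.0, -0.0, -1.0]]
force: [-1.3, 2.0, -3.4]
grip_width: 0.0236
grasp_force: 39.6
```

Scaled: 0.003 m is 0.048, 0.002 m is 0.032.

```bash
python3 shift.py '[[[0,0,0.048],[0,0,0]],[[0,0,0.032],[0,0,0]],[[0,0,0.032],[0,0,0]],[[0,0,0],[0,0,0]],[[0,0,0],[0,0,0]]]'; python3 shift.py '[[[0,0,0.016],[0,0,0]],[[0,0,0.016],[0,0,0]],[[0,0,0],[0,0,0]],[[0,0,0],[0,0,0]]]'
```

```text
time_s: 8.82
tool_pos: [0.5591, 0.0258, 0.1943]
eef_rot: [[0.454, 0.891, -0.0], [0.891, -0.454, 0.0], [-0.0, -0.0, -1.0]]
force: [-1.2, 1.8, -3.2]
grip_width: 0.0239
grasp_force: 39.6
time_s: 9.32
tool_pos: [0.5594, 0.0258, 0.193]
eef_rot: [[0.454, 0.891, 0.0], [0.891, -0.454, 0.0], [0.0, 0.0, -1.0]]
force: [-2.8, 3.4, 2.6]
grip_width: 0.0236
grasp_force: 39.6
```

Scaled: -0.05 m is -0.8, 0.033 m is 0.528.

```bash
python3 shift.py '[[[0,0,0],[0,0,0]],[[0,0,0],[0,0,0]],[[0,0,0],[0,0,0]]]' .046; python3 shift.py '[[[0,0,-0.32],[0,0,0]],[[0,0,-0.8],[0,0,0]],[[0.528,0,0],[0,0,0]],[[0.52,0,0],[0,0,0]],[[0,0,0],[0,0,0]],[[0,0,0],[0,0,0]]]'
python3 - <<'E'
from h import *
im=camrig.snapshot("scene")[:,:,::-1];cv2.imwrite("pics/scene2.png",im)
np.set_printoptions(precision=4,suppress=True)
print(ctrl.state()["tool_pos"])
cv2.imwrite("pics/z4.png",cv2.resize(im[142:262,207:307],(500,600),interpolation=cv2.INTER_CUBIC))
a=np.array([.5588,.026,.14])
for l in((0,0,0),(65,0,48),(65,0,78),(65,0,108),(0,0,76)):
    p=proj("scene",a+np.array([.454*l[0],.891*l[0],l[2]])/1000);print(l,(np.array(p)+.5-[207,142])*5)
E
```

```text
time_s: 9.7
tool_pos: [0.5595, 0.0254, 0.1926]
eef_rot: [[0.454, 0.891, 0.001], [0.891, -0.454, -0.0], [-0.0, 0.001, -1.0]]
force: [0.1, -0.3, 0.7]
grip_width: 0.0432
grasp_force: 0.0
time_s: 10.45
tool_pos: [0.5889, 0.0838, 0.2633]
eef_rot: [[0.453, 0.891, 0.001], [0.891, -0.453, -0.001], [-0.0, 0.001, -1.0]]
force: [0.3, 0.4, -0.0]
grip_width: 0.0458
grasp_force: 0.0
[0.5888 0.0835 0.2631]
(0, 0, 0) [220.1464 298.5553]
(65, 0, 48) [304.508  322.5542]
(65, 0, 78) [305.9303 289.3302]
(65, 0, 108) [307.4234 254.4499]
(0, 0, 76) [218.5959 215.2696]
```

View pics/z4.png

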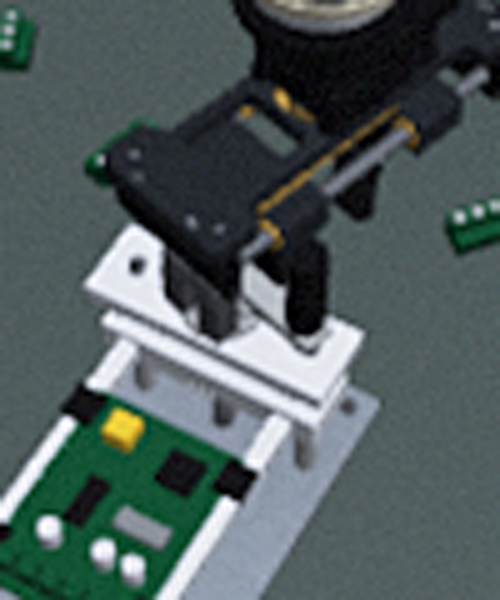

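The crank sits seated on the flange, with the knob base at crop (308,328) against a predicted (304,323), so it is within about 1 px. Now I grip the knob and start winding clockwise, which is the tool +y direction.

Scaled: 0.03 m is 0.48, 0.02 m is 0.32.

```bash
python3 shift.py '[[[0,0,0.48],[0,0,0]],[[0,0,0.32],[0,0,0]],[[0,0,0.16],[0,0,0]],[[0,0,0],[0,0,0]]]'; python3 shift.py '[[[0,0,0],[0,0,0]],[[0,0,0],[0,0,0]],[[0,0,0],[0,0,0]],[[0,0,0],[0,0,0]]]' .012 30; python3 shift.py '[[[-0.0512,0.3216,0],[0,0,0]],[[-0.1472,0.2896,0],[0,0,0]],[[-0.2304,0.2304,0],[0,0,0]],[[-0.2896,0.1472,0],[0,0,0]],[[-0.3216,0.0512,0],[0,0,0]]]'
```

```text
time_s: 11.0
tool_pos: [0.5884, 0.0839, 0.2018]
eef_rot: [[0.454, 0.891, -0.002], [0.891, -0.454, -0.0], [-0.001, -0.001, -1.0]]
force: [0.1, -0.2, 0.5]
grip_width: 0.0461
grasp_force: 0.0
time_s: 11.5
tool_pos: [0.5893, 0.0842, 0.2031]
eef_rot: [[0.453, 0.891, 0.001], [0.891, -0.453, 0.0], [0.001, 0.001, -1.0]]
force: [-0.1, 0.7, 0.8]
grip_width: 0.0214
grasp_force: 30.0
time_s: 12.12
tool_pos: [0.6166, -0.0044, 0.2024]
eef_rot: [[0.454, 0.891, -0.001], [0.891, -0.454, 0.001], [0.0, -0.002, -1.0]]
force: [-4.3, 3.9, 3.7]
grip_width: 0.0214
grasp_force: 30.0
```

Scaled: -0.0201 m is -0.3216, -0.0181 m is -0.2896.

```bash
python3 shift.py '[[[-0.3216,-0.0512,0],[0,0,0]],[[-0.2896,-0.1472,0],[0,0,0]],[[-0.2304,-0.2304,0],[0,0,0]],[[-0.1472,-0.2896,0],[0,0,0]],[[-0.0512,-0.3216,0],[0,0,0]]]'; python3 shift.py '[[[0.0512,-0.3216,0],[0,0,0]],[[0.1472,-0.2896,0],[0,0,0]],[[0.2304,-0.2304,0],[0,0,0]],[[0.2896,-0.1472,0],[0,0,0]],[[0.3216,-0.0512,0],[0,0,0]]]'; python3 shift.py '[[[0.3216,0.0512,0],[0,0,0]],[[0.2896,0.1472,0],[0,0,0]],[[0.2304,0.2304,0],[0,0,0]],[[0.1472,0.2896,0],[0,0,0]],[[0.0512,0.3216,0],[0,0,0]],[[0,0,0],[0,0,0]]]'
```

```text
time_s: 12.75
tool_pos: [0.5299, -0.0325, 0.2026]
eef_rot: [[0.454, 0.891, 0.004], [0.891, -0.454, -0.0], [0.002, 0.003, -1.0]]
force: [3.6, 3.1, -1.6]
grip_width: 0.0214
grasp_force: 30.0
time_s: 13.38
tool_pos: [0.5002, 0.0567, 0.2031]
eef_rot: [[0.453, 0.891, -0.002], [0.891, -0.453, -0.0], [-0.001, -0.001, -1.0]]
force: [-1.6, -0.9, 4.0]
grip_width: 0.0215
grasp_force: 30.0
time_s: 14.12
tool_pos: [0.5907, 0.0854, 0.2034]
eef_rot: [[0.453, 0.891, 0.003], [0.891, -0.453, 0.002], [0.003, 0.002, -1.0]]
force: [3.6, 4.8, 4.9]
grip_width: 0.0214
grasp_force: 30.0
```

Scaled: 0.0201 m is 0.3216, 0.0181 m is 0.2896.

```bash
cat > f.py <<'E'
from cell import ctrl, camrig, order
import numpy as np
s=ctrl.state();r=np.array(s["tool_pos"][:2])-[.5590,.0258];R=np.hypot(*r);u=r/R;t=np.array([u[1],-u[0]]);f=np.array(s["force"][:2])
a=np.degrees(np.arctan2(.891,.454)-np.arctan2(r[1],r[0]))%360
print("phi %.1f R %.1f drag %.1f radial %.1f"%(a,R*1e3,-f@t,f@u))
E
python3 shift.py '[[[-0.0672,0.3216,0],[0,0,0]],[[-0.1472,0.2896,0],[0,0,0]],[[-0.2304,0.2304,0],[0,0,0]]]'|head -1;python3 f.py
```

```text
time_s: 14.5
phi 53.7 R 66.6 drag 1.5 radial 1.3
```

Scaled: -0.0201 m is -0.3216, -0.0181 m is -0.2896.

```bash
python3 shift.py '[[[-0.2896,0.1472,0],[0,0,0]],[[-0.3216,0.0512,0],[0,0,0]]]'|head -1;python3 f.py
```

```text
time_s: 14.75
phi 88.7 R 65.9 drag 12.0 radial 0.3
```

```bash
python3 - <<'E'
from h import *
im=camrig.snapshot("scene")[:,:,::-1];cv2.imwrite("pics/scene3.png",im)
# yellow component: initial vs now; each on its board height -> rise from pixel shift along vertical
ye=lambda a:(a[...,2]>150)&(a[...,1]>130)&(a[...,0]<90)
o=cv2.imread("pics/scene0.png")
for i in(o,im):
    c,n=blob(i,205,205,60,50,ye);print(c,n)
p,q=onz("scene",*c,.09),onz("scene",*c,.1)
print(np.array(proj("scene",p))-proj("scene",p+[0,0,.01]))
E
```

```text
[231.22222222 226.80555556] 36
[230.97368421 224.55263158] 38
[0.18266    1.88105525]
```

```bash
python3 shift.py '[[[0,0,0],[0,0,0]]]'|head -1;python3 f.py
python3 - <<'E'
import cv2
im=cv2.imread("pics/scene3.png");cv2.imwrite("pics/z5.png",cv2.resize(im[162:262,192:302],(660,600),interpolation=cv2.INTER_CUBIC))
E
```

```text
time_s: 14.92
phi 89.6 R 65.7 drag 5.6 radial 3.1
```

View pics/z5.png

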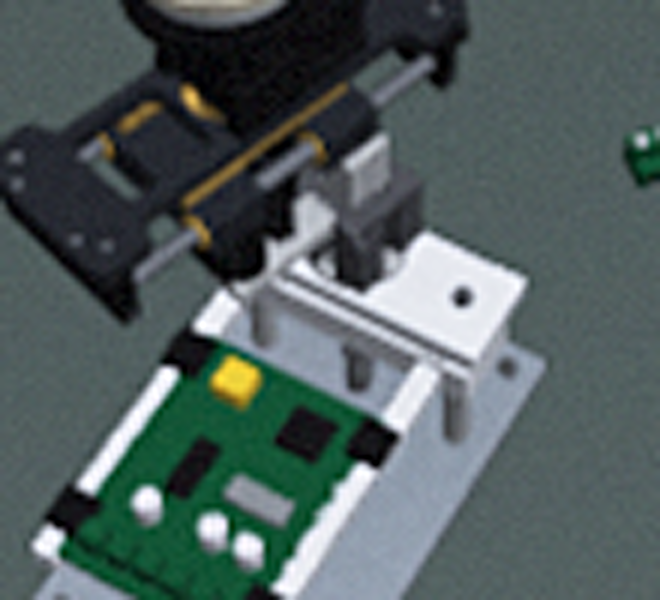

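The picture shows the handle still seated, the carriage raised about 12 mm, and drag that jumped to 12 N. I'll confirm with a small nudge of about 7°.

Scaled: -0.004 m is -0.064, -0.0005 m is -0.008.

```bash
python3 shift.py '[[[-0.064,0,0],[0,0,0]],[[-0.064,-0.008,0],[0,0,0]]]'|head -1;python3 f.py
```

```text
time_s: 15.18
phi 94.8 R 65.6 drag 10.8 radial 3.0
```

The clutch slips at about 11 N, so I stop here, release and rise straight up.

Scaled: -0.06 m is -0.96, -0.05 m is -0.8.

```bash
python3 shift.py '[[[0,0,0],[0,0,0]],[[0,0,0],[0,0,0]],[[0,0,0],[0,0,0]]]' .036|tail -2; python3 shift.py '[[[0,0,-0.16],[0,0,0]],[[0,0,-0.32],[0,0,0]],[[0,0,-0.64],[0,0,0]],[[0,0,-0.8],[0,0,0]],[[-0.8,0,0],[0,0,0]],[[-0.96,0,0],[0,0,0]],[[-0.96,0,0],[0,0,0]],[[-0.96,0,0],[0,0,0]],[[0,0,0],[0,0,0]]]'
python3 - <<'E'
from h import *
im=camrig.snapshot("scene")[:,:,::-1];cv2.imwrite("pics/scene4.png",im)
ye=lambda a:(a[...,2]>150)&(a[...,1]>130)&(a[...,0]<90)
print(blob(im,205,205,60,50,ye))
cv2.imwrite("pics/z6.png",cv2.resize(im[162:262,192:302],(660,600),interpolation=cv2.INTER_CUBIC))
E
```

```text
grip_width: 0.0347
grasp_force: 0.0
time_s: 16.68
tool_pos: [0.507, -0.2198, 0.3245]
eef_rot: [[0.459, 0.889, 0.001], [0.889, -0.459, -0.002], [-0.001, 0.002, -1.0]]
force: [0.6, 1.1, 0.6]
grip_width: 0.0362
grasp_force: 0.0
(array([231.        , 224.64864865]), np.int32(37))
```

View pics/z6.png

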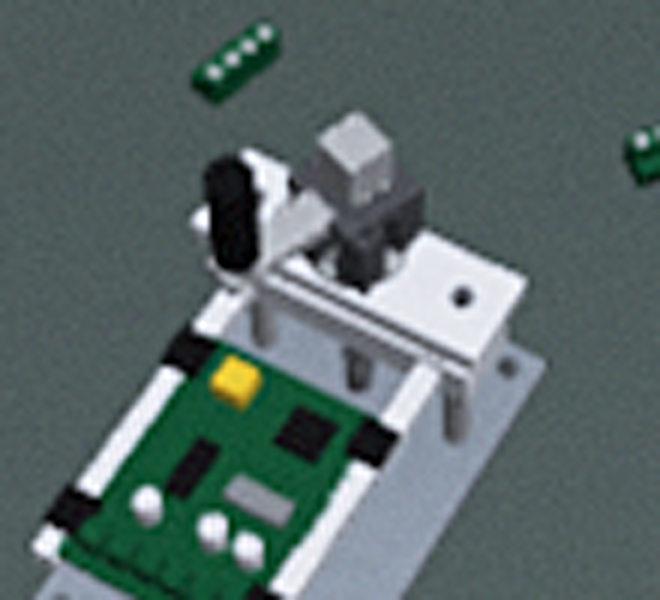

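```bash
python3 - <<'E'
from h import *
for z in(.216,.221):print((np.array(proj("scene",[.5588,.026,z]))+.5-[192,162])*6)
E
```

```text
[352.31511337 138.32354136]
[352.18485991 131.32684787]
```

The last picture shows the handle on the shaft with its boss top centre at crop (355,145). The fully seated prediction is (352,138), so the handle is not sitting high. The board stayed up and nothing is touching, so I'm handing in.

```bash
python3 -c "
from cell import ctrl, camrig, order;print(order.finish_job())"
```

```text
the job is handed in; nothing more can be done
None
```

The crank is seated on the shaft and was wound clockwise about 1¼ turns until the clutch slipped at about 11 N with the carriage up about 12 mm; I stopped within about 25° of slip, let go, and handed in at about 17 s (no verdict was returned).

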